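# Hold the comparator spindle at full lift

## Task

A spray can has been left under the comparator's lifting lever: move it out of the way, standing it upright in the shallow steel tray with the oiler. Then press the ball-ended lever down to the cam's highest lift, which is where the lever lies level (further down the spindle sinks again), so that I can slide the next part under the spindle. The lever springs back when let go, so finish while still holding it there, and leave everything else where it stands.

Things in the scene. Friction and masses are not known exactly. Their poses are not given: they have to be found in the camera images.
- comparator: Bench dial comparator, fixed: cast base 170 x 130 mm (x by y), 35 mm high, a 32 mm column at the rear (x = +52 mm) to 265 mm high, a head whose arms reach forward to the spindle and a 58 mm dial (x = -35, y = 0, top at 274 mm). Origin: centre of the base's underside, on the bench. x points to its rear, z up, y to the side where the lever is.
- cam_pivot (a point): A point of the cam's axis, fixed on the comparator at its (-49, 55, 130) mm, in the lever's plane. The axis is level, along the comparator's x, so the lever swings in the comparator's y-z plane, outward to +y and down.
- cam (a joint): Angle of the eccentric cam and its lever, rad. 0 at rest: lever 80 degrees above level, leaning to the comparator's +y. Grows as the lever goes down. 1.396: lever level along +y, highest lift (spindle 9.9 mm up). Beyond, the spindle sinks again; end stop at 1.846. A return spring always pushes back to 0: about 2 N at the ball at the start, about 4 N at level.
- lifting_lever: The cam's lever: a 10 mm steel rod with a black ball of 32 mm diameter at its end. Origin: centre of the ball, 140 mm from cam_pivot; at rest 268 mm above the bench, at level 130 mm. The ball can be pinched from above on its sides (along the comparator's x), or pushed.
- spindle_tip (a point): Lower tip of the 9 mm steel spindle, 0.5 mm above the anvil at rest; the cam lifts it by up to 9.9 mm.
- spray_can: The only spray can: grey aluminium with a white cap, both 50 mm across, 165 mm high, cap from 122 mm up, 0.15 to 0.35 kg. Stands upright on the bench beside the comparator (near its x = -49, y = 160 to 185 mm), where it stops the lever 20 to 27 degrees above level. Origin: centre of its underside, z up.
- tray: Shallow open steel drip tray, fixed on the bench: 240 x 160 mm (its x by y), 16 mm high, walls and floor 3 mm. Origin: centre of its underside. Its +x half holds the oiler, its -x half is free.
- tray_spot (a point): Centre of the free half of the tray, on the tray's floor (3 mm above the bench), about 115 mm from the oiler's centre.
- oiler: Small pump oil can standing in the tray: body 66 mm across, 66 mm high, thin spout up to 131 mm high which points to the tray's +x, lever handle to its -x (42 mm out). Origin: centre of its underside. To be left alone.
- setting_ring: Steel ring, 68 mm across, 22 mm high, on the bench by the comparator. Origin: centre of its underside. To be left alone.
- plug_gauge: Steel plug gauge standing on end, 32 mm across, 90 mm high, on the bench by the comparator. Origin: centre of its underside. To be left alone.
- jar: Green glass jar with steel lid, 72 mm across, 110 mm high, on the bench beyond the tray and the can. Origin: centre of its underside. To be left alone.
- setting_rod: Black-sleeved steel setting rod, 180 mm long, 18 mm thick, lying on the bench by the comparator, along its x. Origin: under its middle. To be left alone.
Mind the look-alikes: they are no part of the job. Leave any blue look-alike of the spray_can alone.

How it is judged:
By the outcome, as a careful person would: the job done as asked, in the order asked, and still so for the second after the job is handed in, while the arm keeps its last pose, push and grip.
It also fails if it takes over 53 s, if anything falls off the work surface, if the arm or the gripper's body presses on something with over 40 N, if the wrist force passes 120 N, or if a joint passes its speed limit or range.

## Robot

A 7-joint arm with a two-finger parallel gripper is mounted at the origin on the work surface. World frame = base frame: x ahead of the robot, y to its left, z up, the work surface at z = 0. Lengths are in m, angles in rad, forces in N, time in s.
With the tool pointing down it reaches from about 0.4 to 0.875 m from the base axis. Payload 19.3 kg.
Tool frame: the origin (TCP) lies at the very end of the fingers, on their centre line; the grasp point (between the pads) lies bot.pinch_z behind it (bot.pinch_z is the distance from the TCP to the grasp point, in m); z points along the fingers, y is the line along which they close (so a half turn about z gives the same grasp; the last joint's range is limited). The gripper opens to 85 mm and grips with 20 to 120 N. Pads are 22 mm wide; open, the fingers measure 114 mm over their backs; the gripper's body (76 mm by 85 mm) begins 54 mm behind the grasp point. The pads swing forward as they close: fully open they stand 13 mm farther back than shut.
Start: joints at [-1.415, 0.521, -0.036, 1.599, 0.021, 1.021, -0.113], TCP at [0.14, 0.609, 0.231] pointing down, gripper open.
Joint ranges: [-2.91, 2.91], [-0.3, 2.13], [-1.5, 1.42], [0.17, 2.43], [-1.26, 4.41], [0.16, 1.93], [-2.52, 2.52]. Speed limits (rad/s): [1.89, 1.89, 2.39, 2.39, 3.01, 3.01, 3.01].

## Interface

Orientations are given as [roll, pitch, yaw] about the fixed x, y, z axes, in that order (R = Rz(yaw) Ry(pitch) Rx(roll)).
In Python, from workcell import bot, grab_frame, ticket gives the robot as it stands.
- The arm moves only by the tool arm_command, never from a script. Its argument "commands" is a list of rows, each a list of 3 entries, a list of its own where there are three numbers: the shift along the world's x, y, z in mm, then the turn about the world's z in rad, then the gripper command: -1 is fully open, 1 is shut, values between are in proportion. In form: [[[tx, ty, tz], roll, fingers], ...]. A call has 1 to 20 rows; each row shifts and turns the commanded pose from where the row before left it; what a row does not reach is not made up. A row lasts 1/10 s, in which the tool goes at most 50 mm and 8.59 degrees, less where a joint would pass 70% of its speed; a pose out of reach is approached as far as the arm can. A call with a gripper value outside its range is refused whole. The fingers move at their own pace and stop on an object; "newtons" is the grip in N (left out, the last holds). Time passes only in rows, so rows that do not move let the fingers close. It gives the time, the measured TCP pose, the force, the opening and the grip force at its end, in the units of the state.
- bot.observe(): the state, without advancing time (a new reading comes with each control period).
- grab_frame(name): name is "side" or "top"; returns a dict with "image" (400x640x3 uint8, red, green, blue), "vertical_fov" (degrees; the focal length in pixels is half the picture's height over the tangent of half this angle, whatever the lens; pixels are square), "cx", "cy" (the principal point, pixels), "R" (3x3) and "t" (3): a world point X has camera coordinates R X + t. Camera axes: x right, y down, z forward; pixel columns grow to the right and rows downward; lengths in m; the calibration is good to about 2 mm. A picture is of the moment at which its call begins. There is no depth.
- ticket.job_done(): hands the job in; it is judged then, once.
The state is a dict: "clock": time; "qpos": joint angles; "qd": joint speeds; "joint_efforts": joint torques, N m; "position": TCP position; "tool_rot": TCP orientation; "force": force on the tool from outside, world axes, zero at the start; "moment": the same for the moment, N m; "grip_width": finger opening in m; "finger_force": force on a finger pad.
Only numpy, scipy, OpenCV 4.12 (cv2) and the standard library are available. Lean on these libraries where they do the work, as an engineer would, in place of code of your own. Each camera call takes 0.05 s, during which the arm holds its last target. There are 200 camera calls.

## Working session

There is one attempt and no reset: what is moved stays moved. The work goes in short steps, Python scripts to look and compute and a tool call to move; the robot and the scene stay as the last step left them, time stands still between calls to the robot, and variables do not carry over. Pictures are saved under pics/ and viewed, at most 10 in all, crops included, and the job is handed in when it is done.

Besides the shell and the picture viewer there is one more tool, called after ">>>" as a command line: name --argument value ..., lists and objects as JSON in quotes. arm_command: Moves the arm, as the interface text tells. Its arguments: {"type":"object","properties":{"commands":{"type":"array"},"newtons":{"type":"number"}},"required":["commands"]}

```bash
mkdir -p pics && cat > h.py <<'E'
import numpy as np, cv2
from workcell import bot, grab_frame, ticket
def cam(n):
    f=grab_frame(n); f['f']=200/np.tan(np.radians(f['vertical_fov'])/2); f['R']=np.array(f['R']); f['t']=np.array(f['t']); return f
def save(f,name): cv2.imwrite('pics/'+name,cv2.cvtColor(f['image'],cv2.COLOR_RGB2BGR))
def ray(f,u,v):
    d=f['R'].T@np.array([(u-f['cx'])/f['f'],(v-f['cy'])/f['f'],1]); return -f['R'].T@f['t'],d
def onz(f,u,v,z):
    o,d=ray(f,u,v); return o+d*(z-o[2])/d[2]
def proj(f,X):
    c=f['R']@np.array(X)+f['t']; return c[:2]/c[2]*f['f']+[f['cx'],f['cy']]
E
python3 - <<'E'
from h import *
for n in('top','side'):
    f=cam(n); save(f,n+'1.png'); print(n,f['image'].shape,f['f'],f['cx'],f['cy'],-f['R'].T@f['t'],f['R'].round(3).tolist())
print(bot.observe(),bot.pinch_z)
E
```

```text
top (400, 640, 3) 408.46324660550584 324.09678994965606 196.62280384139768 [ 0.5344573  -0.011345    1.33266996] [[0.017, -0.999, -0.028], [-0.996, -0.015, -0.086], [0.085, 0.029, -0.996]]
side (400, 640, 3) 475.31961582733805 316.5386338743129 194.6278145218762 [0.26224737 0.89500187 0.87353296] [[-0.921, -0.39, 0.009], [-0.237, 0.541, -0.807], [0.31, -0.745, -0.59]]
{'clock': 0.1, 'qpos': array([-1.41516835,  0.5219396 , -0.03628802,  1.59994127,  0.02115254,
        1.02108905, -0.11280233]), 'qd': array([-0.00036375, -0.00037741, -0.00040036, -0.00142332, -0.00015121,
        0.00076004,  0.00037245]), 'joint_efforts': array([ 2.80700726e-03, -9.28489780e+01,  1.98317394e+00, -3.70527935e+01,
        1.79639517e-02,  5.47184827e-03,  4.45600975e-06]), 'position': array([0.13992182, 0.60883371, 0.23079642]), 'tool_rot': array([-3.14059955e+00,  4.81778346e-05,  2.91569222e+00]), 'force': array([-0.36308093,  1.32169696, -0.72445516]), 'moment': array([-0.02772302, -0.07219421,  0.00821439]), 'finger_force': 0.0, 'grip_width': 0.0850840891388225} 0.0187
```

View pics/top1.png

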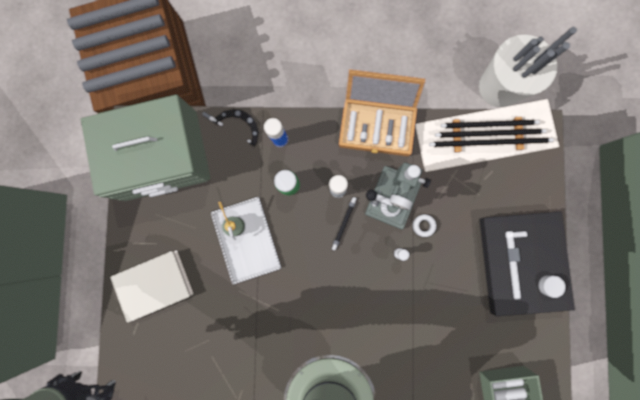

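View pics/side1.png

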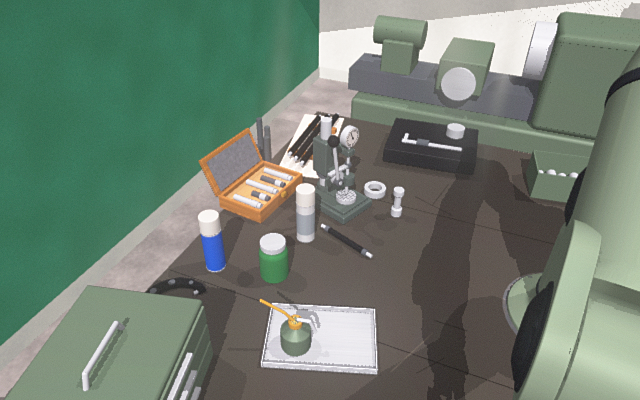

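Candidates for the spray can:
- Grey can with white cap: top (338,184), side (305,210).
- Blue look-alike: top (275,130), side (210,240).
- Green jar: top (285,182), side (273,257).
- Plug gauge: top (402,254), side (398,200).

By the description I choose the grey can beside the comparator, and will check it in one close crop.

```bash
python3 - <<'E'
from h import *
a=cv2.imread('pics/top1.png')[145:275,200:440]; b=cv2.imread('pics/side1.png')[105:255,270:420]
A=cv2.resize(a,None,fx=3.3,fy=3.3,interpolation=cv2.INTER_CUBIC)
cv2.imwrite('pics/c1.png',A); print(A.shape)
B=cv2.resize(b,None,fx=4,fy=4,interpolation=cv2.INTER_CUBIC); cv2.imwrite('pics/c2.png',B)
E
```

```text
(429, 792, 3)
```

View pics/c1.png

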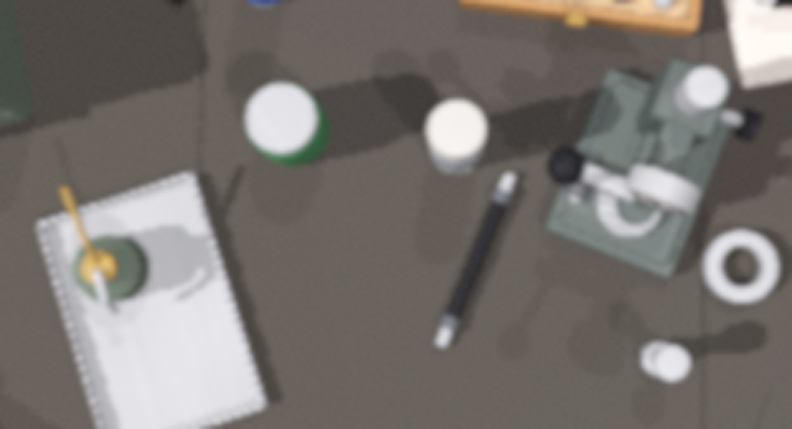

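View pics/c2.png

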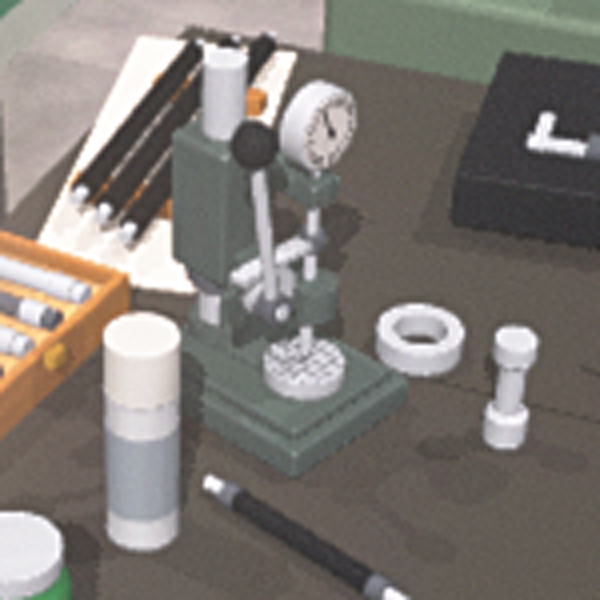

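The crops confirm the choice: a grey aluminium can with a white cap, cap centre at top crop (457,130) and side crop (142,340). The black lever ball is at top crop (567,165) and side crop (254,144). The tray's free half is the lower one in the top view.

```bash
python3 - <<'E'
from h import *
from scipy.optimize import least_squares as ls
T=cam('top');S=cam('side')
t=lambda u,v:(T,200+u/3.3,145+v/3.3)
s=lambda u,v:(S,270+u/4,105+v/4)
def fit(obs,x0):
    def r(p):
        c,n=np.cos(p[2]),np.sin(p[2]);o=[]
        for (f,u,v),(x,y,z) in obs:
            o+=list(proj(f,[p[0]+c*x-n*y,p[1]+n*x+c*y,z])-[u,v])
        return o
    q=ls(r,x0,loss='soft_l1'); print(q.x.round(4),np.array(r(q.x)).round(1).tolist()); return q.x
for p in (t(457,130),s(142,340)): print('can top',onz(*p,.165))
print('can base',onz(*s(142,530),0))
for p in (t(567,165),s(254,144)): print('ball',onz(*p,.268))
a,b=onz(*t(510,181),.009),onz(*t(443,340),.009);print('rod',a,b,np.arctan2(*(a-b)[[1,0]]),np.linalg.norm(a-b))
C=fit([(t(707,88),(.052,0,.265)),(s(222,52),(.052,0,.265)),(t(567,165),(-.049,.0793,.268)),(s(254,144),(-.049,.0793,.268)),(s(295,475),(-.085,.065,0)),(s(408,395),(-.085,-.065,0)),(t(668,277),(-.085,-.065,0))],[.55,-.15,-.35])
can=fit([(t(457,130),(0,0,.165)),(s(142,340),(0,0,.165)),(s(142,530),(0,0,0))],[.55,-.05,0])
h,w=.12,.08
tr=fit([(t(38,222),(h,w,.016)),(t(195,172),(h,-w,.016)),(t(268,405),(-h,-w,.016)),((T,237,283),(-h,w,.016)),((S,275,304),(h,-w,.016)),((S,376,308),(-h,-w,.016)),((S,377,369),(-h,w,.016)),((S,263,364),(h,w,.016))],[.4,.2,.2])
def W(p,x,y): c,n=np.cos(p[2]),np.sin(p[2]); return np.array([p[0]+c*x-n*y,p[1]+n*x+c*y])
print('spot',W(tr,-.06,0),'oiler~',onz(*t(108,268),.06),'jar',onz(*t(283,117),.11))
print('pivot',W(C,-.049,.055),'ball0',W(C,-.049,.0793),'balllevel',W(C,-.049,.195))
c,n=np.cos(C[2]),np.sin(C[2]);d=can[:2]-C[:2];print('can in comp',c*d[0]+n*d[1],-n*d[0]+c*d[1])
E
```

```text
can top [ 0.67016184 -0.0180386   0.165     ]
can top [ 0.66841973 -0.00639653  0.165     ]
can base [ 0.6709355  -0.01002278  0.        ]
ball [ 0.63156038 -0.10476853  0.268     ]
ball [ 0.63144845 -0.10017079  0.268     ]
rod [ 0.63856353 -0.07172805  0.009     ] [ 0.48213366 -0.00822029  0.009     ] -0.3856528944789088 0.16882991716773513
[ 0.6499 -0.1968 -0.3601] [-0.2, -1.4, 0.5, 0.2, 0.2, -0.2, 0.5, -1.0, 0.1, 0.6, -0.0, 0.9, -0.1, -0.1]
[ 0.6706 -0.0119  0.    ] [-2.1, -0.2, 0.1, -1.3, 0.4, -0.4]
[0.5018 0.2784 0.3355] [-0.4, 0.5, -1.2, 0.2, -1.0, 0.6, -4.3, 1.0, -2.1, -2.6, 0.1, -0.8, 1.9, -0.6, -0.9, -3.0]
spot [0.44514737 0.25868467] oiler~ [0.54610494 0.31011585 0.06      ] jar [0.6863087  0.14113791 0.11      ]
pivot [ 0.62344765 -0.12804223] ball0 [ 0.63201    -0.10530072] balllevel [0.67277803 0.00297881]
can in comp -0.04581313594592489 0.1802811288028303
```

>>> arm_command --commands '[[[26, -31, 3], -0.085, -1], [[26, -31, 3], -0.085, -1], [[26, -31, 3], -0.085, -1], [[26, -31, 3], -0.085, -1], [[26, -31, 3], -0.085, -1], [[26, -31, 3], -0.085, -1], [[26, -31, 3], -0.085, -1], [[26, -31, 3], -0.085, -1], [[26, -31, 3], -0.085, -1], [[26, -31, 3], -0.085, -1]]' --newtons 40

```text
clock: 1.2
position: [0.4007, 0.2977, 0.2615]
tool_rot: [3.141, -0.0, 2.062]
force: [0.7, 0.9, -0.5]
grip_width: 0.0854
finger_force: 0.0
```

```bash
python3 - <<'E'
from h import *
o=bot.observe(); print(o['qpos'].round(3),o['position'],o['tool_rot'])
for n,(a,b,c,d) in (('top',(165,205,322,356)),('side',(180,250,290,320))):
    f=cv2.imread(f'pics/{n}1.png')[a:b,c:d]; g=f.min(2)
    print(n); 
    m=(g>(150 if n=='top' else 130)).astype('uint8'); k,l,st,ce=cv2.connectedComponentsWithStats(m)
    for s,e in zip(st[1:],ce[1:]): 
        if s[4]>20: print(s[0]+c,s[1]+a,s[2:],e+[c,a])
    if n=='top': print(g[10:36])
E
```

```text
[-0.97   0.293  0.265  1.9   -0.093  0.961 -0.171] [0.40073973 0.29771927 0.26151569] [ 3.14144210e+00 -1.67037442e-04  2.06236115e+00]
top
329 175 [ 19  20 284] [337.68661972 184.20070423]
351 197 [ 5  6 22] [353.04545455 199.86363636]
[[ 60  60  59  59  59  60  59  59  56  60  68  91 120 148 168 177 180 178
  170 153 129 102  89  86  87  91  92  90  89  90  89  88  85  84]
 [ 60  59  59  60  59  58  59  56  59  72 108 147 181 203 217 222 223 222
  218 206 182 150 115  91  85  85  87  88  87  86  88  86  85  83]
 [ 59  59  60  58  59  58  59  59  73 115 164 201 220 230 235 237 237 237
  235 230 218 198 163 122  92  84  84  85  83  85  84  83  81  78]
 [ 59  60  59  60  59  58  57  69 111 164 205 227 235 238 239 239 238 239
  238 237 234 224 204 164 115  87  83  81  80  80  79  73  71  69]
 [ 60  59  59  60  60  58  63  96 155 202 227 236 239 239 238 239 239 238
  238 238 237 235 224 195 144  95  79  73  71  70  68  65  64  61]
 [ 61  60  61  59  60  57  69 124 186 223 236 240 239 239 239 239 239 238
  238 238 238 238 233 213 170 110  72  64  62  60  61  61  60  58]
 [ 60  60  60  58
[... 2161 characters left out ...]
27 121 120
  122 125 116  99  86  87  90  92  93  94  93  93  94 105 106  99]
 [ 96  95  94  95  95  94  91  89  88  87  91  98 109 117 119 115 114 115
  112 111 105  94  91  92  95  95  94  93  94  99 123 148 153 135]
 [ 93  94  95  94  94  94  91  88  88  88  87  88  92  94  95  97  98  99
   94  94  91  91  92  94  96  93  95  94  96 116 160 192 194 169]
 [ 94  93  95  95  94  94  91  88  88  86  86  87  86  87  88  89  89  88
   87  88  88  90  93  95  94  94  94  91  99 138 185 210 207 174]
 [ 95  96  95  94  94  95  91  88  86  88  87  88  87  86  87  87  87  89
   86  87  88  90  93  95  95  93  91  89 112 158 198 214 200 158]]
side
296 183 [  20   60 1036] [304.95752896 211.63513514]
```

>>> arm_command --commands '[[[27, -31, -1], -0.085, -1], [[27, -31, -1], -0.085, -1], [[27, -31, -1], -0.085, -1], [[27, -31, -1], -0.085, -1], [[27, -31, -1], -0.085, -1], [[27, -31, -1], -0.085, -1], [[27, -31, -1], -0.085, -1], [[27, -31, -1], -0.085, -1], [[27, -31, -1], -0.085, -1], [[27, -31, -1], -0.085, -1], [[0, 0, 0], 0, -1], [[0, 0, 0], 0, -1]]'

```text
clock: 2.4
position: [0.6699, -0.0117, 0.2506]
tool_rot: [-3.141, 0.001, 1.215]
force: [-0.5, 0.8, -0.0]
grip_width: 0.0855
finger_force: 0.0
```

```bash
python3 - <<'E'
from h import *
o=bot.observe(); print(o['qpos'].round(3),o['position'],o['tool_rot'])
T=cam('top');S=cam('side');save(S,'s2.png')
from scipy.optimize import least_squares as ls
a=np.linspace(0,6.283,73)
def box(f,x,y,zs):
    P=np.array([proj(f,[x+.025*np.cos(t),y+.025*np.sin(t),z]) for t in a for z in zs]); return P.min(0),P.max(0)
def r(p):
    l,h=box(T,*p,[.165]); L,H=box(S,*p,[0,.165])
    return [l[0]-328.3,h[0]-347.4,l[1]-174.6,L[0]-295.3,H[0]-315.7,L[1]-182.6,H[1]-242.5]
q=ls(r,[.67,-.013]); print(q.x,np.round(r(q.x),1))
E
```

```text
[-0.384  0.634  0.519  1.466 -0.33   1.13  -0.163] [ 0.66993931 -0.01170321  0.25060769] [-3.14083020e+00  7.41580334e-04  1.21471588e+00]
[ 0.67263152 -0.01555494] [ 0.6 -1.1  0.3  0.4 -0.5 -0.4 -0.3]
```

View pics/s2.png

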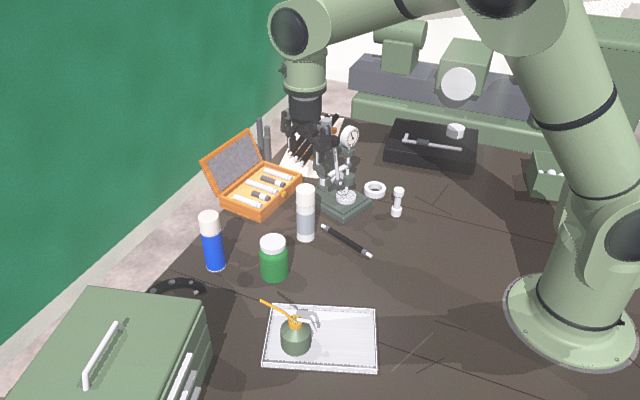

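The picture shows the gripper directly above the can (fingers about (315,145), cap (305,190)), clear of the lever ball. Next I descend and grip the cap.

>>> arm_command --commands '[[[2, -4, -20], 0, -1], [[0, 0, -20], 0, -1], [[0, 0, -20], 0, -1], [[0, 0, -20], 0, -1], [[0, 0, -20], 0, -1], [[0, 0, -20], 0, -1], [[0, 0, -18], 0, -1], [[0, 0, 0], 0, -1], [[0, 0, 0], 0, 0], [[0, 0, 0], 0, 1], [[0, 0, 0], 0, 1], [[0, 0, 0], 0, 1], [[0, 0, 0], 0, 1], [[0, 0, 0], 0, 1], [[0, 0, 0], 0, 1]]' --newtons 40

```text
clock: 4.0
position: [0.6726, -0.0147, 0.1147]
tool_rot: [3.14, -0.001, 1.216]
force: [-0.4, 0.8, 6.2]
grip_width: 0.0495
finger_force: 40.6
```

>>> arm_command --commands '[[[0, 0, 8], 0, 1], [[0, 0, 15], 0, 1], [[0, 0, 20], 0, 1], [[0, 0, 20], 0, 1], [[-8, 10, 5], 0, 1], [[-16, 19, 0], 0, 1], [[-20, 25, 0], 0, 1], [[-20, 25, 0], 0, 1], [[-20, 25, 0], 0, 1], [[-20, 25, 0], 0, 1], [[-20, 25, 0], 0, 1], [[-20, 25, 0], 0, 1], [[-20, 25, 0], 0, 1], [[-20, 22, 0], 0, 1], [[-20, 22, 0], 0, 1], [[-16, 18, 0], 0, 1], [[-8, 8, 0], 0, 1], [[0, 0, 0], 0, 1], [[0, 0, 0], 0, 1], [[0, 0, 0], 0, 1]]'

```text
clock: 6.0
position: [0.4445, 0.2582, 0.1814]
tool_rot: [3.141, 0.0, 1.214]
force: [0.2, -0.5, -2.0]
grip_width: 0.0494
finger_force: 42.0
```

```bash
python3 - <<'E'
from h import *
o=bot.observe(); print(o['qpos'].round(3),o['position'],o['tool_rot'],o['force'])
S=cam('side');save(S,'s3.png')
E
```

```text
[-1.032  0.463  0.525  1.96  -0.317  0.799 -0.685] [0.44452902 0.25822915 0.18136346] [3.14120190e+00 7.71050990e-05 1.21440191e+00] [ 0.23109337 -0.48597798 -2.02191484]
```

View pics/s3.png

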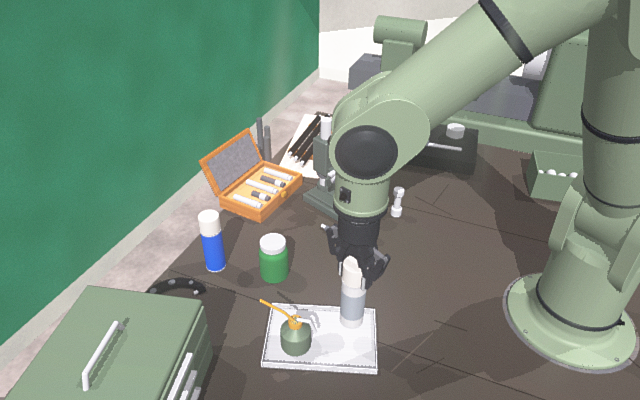

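The can hangs upright over the free half of the tray (can foot about (352,325)), clear of the oiler at (295,335). Next I lower it to just above the floor.

>>> arm_command --commands '[[[0, 0, -8], 0, 1], [[0, 0, -14], 0, 1], [[0, 0, -14], 0, 1], [[0, 0, -12], 0, 1], [[0, 0, -8], 0, 1], [[0, 0, -4], 0, 1], [[0, 0, -2], 0, 1], [[0, 0, 0], 0, 1], [[0, 0, 0], 0, 1]]'

```text
clock: 6.95
position: [0.4441, 0.2592, 0.1196]
tool_rot: [3.141, -0.001, 1.216]
force: [-0.3, -0.4, -1.2]
grip_width: 0.0491
finger_force: 42.0
```

>>> arm_command --commands '[[[0, 0, -1], 0, 1], [[0, 0, -1], 0, 1], [[0, 0, 0], 0, 1], [[0, 0, 0], 0, 1]]'

```text
clock: 7.35
position: [0.4442, 0.2593, 0.1176]
tool_rot: [3.141, -0.001, 1.216]
force: [-0.2, -0.2, 6.2]
grip_width: 0.0493
finger_force: 42.4
```

>>> arm_command --commands '[[[0, 0, 0], 0, 0.2], [[0, 0, 0], 0, 0], [[0, 0, 0], 0, -0.5], [[0, 0, 0], 0, -1], [[0, 0, 0], 0, -1], [[0, 0, 0], 0, -1], [[0, 0, 5], 0, -1], [[0, 0, 15], 0, -1], [[0, 0, 25], 0, -1], [[0, 0, 35], 0, -1], [[0, 0, 35], 0, -1], [[0, 0, 35], 0, -1], [[0, 0, 35], 0, -1], [[0, 0, 27], 0, -1], [[0, 0, 0], 0, -1]]'

```text
clock: 8.85
position: [0.445, 0.2595, 0.3327]
tool_rot: [3.139, -0.005, 1.216]
force: [-0.6, 0.9, 0.1]
grip_width: 0.0857
finger_force: 0.0
```

>>> arm_command --commands '[[[8, -15, 0], 0, -1], [[14, -28, 0], 0, -1], [[19, -37, 0], 0, -1], [[19, -37, 0], 0, -1], [[19, -37, 0], 0, -1], [[19, -37, 0], 0, -1], [[19, -37, 0], 0, -1], [[19, -37, 0], 0, -1], [[19, -37, 0], 0, -1], [[16, -31, 0], 0, -1], [[11, -20, 0], 0, -1], [[6, -11, 0], 0, -1], [[0, 0, 0], 0, -1], [[0, 0, 0], 0, -1]]'

```text
clock: 10.25
position: [0.6317, -0.1039, 0.329]
tool_rot: [-3.141, -0.0, 1.216]
force: [-0.5, 0.5, -0.1]
grip_width: 0.0853
finger_force: 0.0
```

```bash
python3 - <<'E'
from h import *
o=bot.observe(); print(o['qpos'].round(3),o['position'],o['tool_rot'],o['force'])
S=cam('side');T=cam('top');save(S,'s4.png');save(T,'t4.png')
A=S['image'][60:380,230:450]; A=cv2.resize(A,None,fx=1.8,fy=1.8); B=cv2.resize(T['image'][110:290,200:440],None,fx=1.6,fy=1.6)
w=np.zeros((576,800,3),'uint8'); w[:,:396]=A; w[:288,400:784]=B
cv2.imwrite('pics/m4.png',w[...,::-1])
E
```

```text
[-0.341  0.545  0.667  1.454 -0.344  1.261  0.006] [ 0.63168366 -0.10392213  0.32904498] [-3.14092679e+00 -3.18431801e-04  1.21624938e+00] [-0.54472051  0.46679458 -0.09451031]
```

View pics/m4.png

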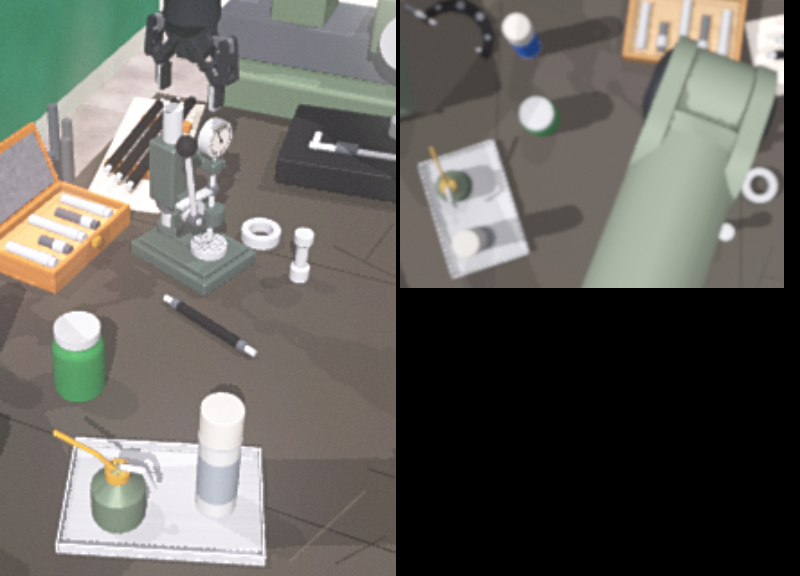

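The can stands upright in the tray's free half (crop (220,455)), clear of the oiler, and nothing else has moved. The open fingers (crop (160,85) and (222,85)) are above and either side of the ball (186,146). Next I descend and pinch the ball.

>>> arm_command --commands '[[[0, -1, -15], 0, -1], [[0, 0, -20], 0, -1], [[0, 0, -20], 0, -1], [[0, 0, -15], 0, -1], [[0, 0, -10], 0, -1], [[0, 0, 0], 0, -1], [[0, 0, 0], 0, -0.4], [[0, 0, 0], 0, 0], [[0, 0, 0], 0, 1], [[0, 0, 0], 0, 1], [[0, 0, 0], 0, 1], [[0, 0, 0], 0, 1], [[0, 0, 0], 0, 1]]' --newtons 25

```text
clock: 11.65
position: [0.6312, -0.1054, 0.2499]
tool_rot: [-3.14, -0.001, 1.216]
force: [-9.1, 4.1, 11.6]
grip_width: 0.0305
finger_force: 23.9
```

```bash
python3 - <<'E'
import numpy as np
th=np.radians(np.arange(80,-1,-5)); P=np.c_[140*np.cos(th)*.3523,140*np.cos(th)*.9359,140*np.sin(th)]
R=np.round(P); print(np.diff(R,axis=0).astype(int).tolist(), (R[-1]-R[0]))
E
```

```text
[[4, 11, -3], [4, 11, -3], [4, 10, -5], [4, 11, -6], [3, 9, -6], [4, 9, -8], [3, 9, -8], [3, 7, -9], [2, 7, -10], [3, 6, -10], [2, 6, -11], [1, 4, -11], [2, 4, -12], [1, 2, -12], [0, 2, -12], [0, 0, -12]] [  40.  108. -138.]
```

>>> arm_command --commands '[[[3, 11, -2], 0, 1], [[4, 11, -3], 0, 1], [[4, 10, -5], 0, 1], [[4, 11, -6], 0, 1], [[3, 9, -6], 0, 1], [[4, 9, -8], 0, 1], [[3, 9, -8], 0, 1], [[3, 7, -9], 0, 1], [[0, 0, 0], 0, 1]]'

```text
clock: 12.55
position: [0.6614, -0.0269, 0.2015]
tool_rot: [3.14, -0.001, 1.218]
force: [3.7, 0.9, 5.8]
grip_width: 0.0302
finger_force: 27.0
```

>>> arm_command --commands '[[[2, 7, -10], 0, 1], [[3, 6, -10], 0, 1], [[2, 6, -11], 0, 1], [[1, 4, -11], 0, 1], [[2, 4, -12], 0, 1], [[1, 2, -12], 0, 1], [[0, 2, -12], 0, 1], [[0, 0, -12], 0, 1], [[0, 0, 0], 0, 1], [[0, 0, 0], 0, 1]]'

```text
clock: 13.55
position: [0.6732, 0.0033, 0.1125]
tool_rot: [3.138, -0.002, 1.217]
force: [10.2, 0.3, 4.1]
grip_width: 0.0301
finger_force: 28.7
```

```bash
python3 - <<'E'
from h import *
o=bot.observe(); print(o['position'],o['force'])
S=cam('side');save(S,'s5.png')
C=[.6499,-.1968,-.3601];c,n=np.cos(C[2]),np.sin(C[2])
W=lambda x,y,z:[C[0]+c*x-n*y,C[1]+n*x+c*y,z]
print('pivot',proj(S,W(-.049,.055,.13)),'ball level',proj(S,W(-.049,.195,.13)))
A=cv2.resize(S['image'][90:240,260:410],None,fx=4,fy=4,interpolation=cv2.INTER_CUBIC); cv2.imwrite('pics/m5.png',A[...,::-1])
E
```

```text
[0.67315682 0.00334128 0.11254708] [10.22303362  0.28232624  4.13309518]
pivot [338.38954043 180.61418676] ball level [302.5656016  202.52081999]
```

View pics/m5.png

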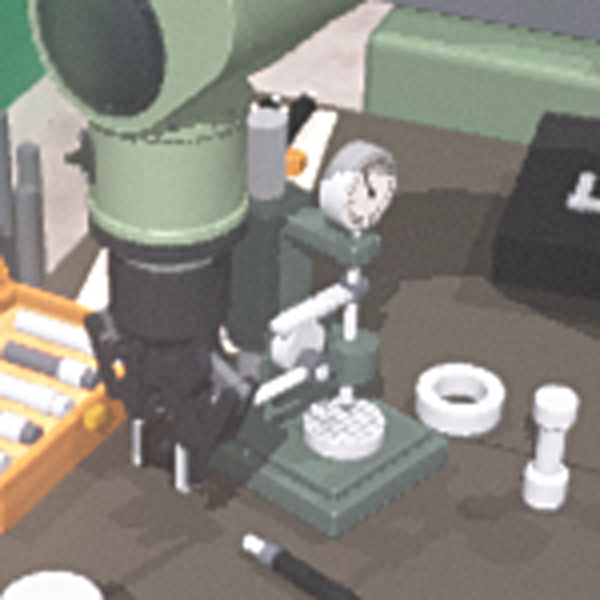

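```bash
python3 - <<'E'
from h import *
S=cam('side')
C=[.6499,-.1968,-.3601];c,n=np.cos(C[2]),np.sin(C[2])
W=lambda x,y,z:[C[0]+c*x-n*y,C[1]+n*x+c*y,z]
for th in (-10,0,5,10,15,20):
    t=np.radians(th); P=[proj(S,W(-.049,.055+r*np.cos(t),.13+r*np.sin(t))) for r in (0,.02,.07,.14)]
    d=P[2]-P[1]; print(th,np.round(P,1).tolist(),'slope',d[1]/d[0])
g=S['image'].min(2).astype(float)
for u in range(322,342): 
    col=g[178:196,u]; print(u,col.astype(int).tolist())
A=cv2.resize(S['image'][165:215,290:350],None,fx=12,fy=12,interpolation=cv2.INTER_CUBIC)
for th,k in ((0,(255,0,0)),(10,(0,0,255))):
    t=np.radians(th); P=[(proj(S,W(-.049,.055+r*np.cos(t),.13+r*np.sin(t)))-[290,165]+.5)*12 for r in (0,.14)]
    cv2.line(A,*[tuple(int(v) for v in p) for p in P],k,1)
cv2.imwrite('pics/m6.png',A[...,::-1])
E
```

```text
-10 [[338.4, 180.6], [333.6, 184.6], [321.3, 194.7], [303.2, 209.6]] slope -0.8230294723326571
0 [[338.4, 180.6], [333.5, 183.6], [321.1, 191.2], [302.6, 202.5]] slope -0.611508224592007
5 [[338.4, 180.6], [333.6, 183.0], [321.2, 189.3], [302.7, 198.7]] slope -0.5050508521446339
10 [[338.4, 180.6], [333.7, 182.5], [321.4, 187.3], [303.1, 194.6]] slope -0.3959092170128673
15 [[338.4, 180.6], [333.8, 181.9], [321.8, 185.3], [303.8, 190.4]] slope -0.28223142768602427
20 [[338.4, 180.6], [333.9, 181.3], [322.3, 183.2], [304.8, 186.1]] slope -0.16186118137270664
322 [132, 149, 152, 151, 155, 137, 90, 93, 121, 122, 96, 75, 73, 81, 90, 91, 95, 93]
323 [133, 155, 158, 157, 153, 151, 110, 91, 77, 73, 90, 129, 146, 121, 96, 95, 94, 93]
324 [122, 152, 155, 139, 138, 136, 132, 100, 84, 144, 244, 255, 238, 127, 89, 94, 93, 93]
325 [109, 128, 120, 114, 113, 111, 111, 111, 190, 255, 255, 255, 178, 101, 81, 93, 94, 89]
326 [118, 128, 110, 112, 115, 113, 112, 141, 255, 255, 255, 235, 144, 117, 119, 125, 126, 98]
327 [134, 127, 107, 101, 102, 102, 102, 192, 255, 255, 249, 175, 118, 123, 131, 121, 122,
[... 573 characters left out ...]
, 255, 254, 210, 116, 96, 95, 101, 131, 103, 93, 98, 123, 127]
335 [149, 137, 130, 166, 255, 255, 244, 149, 96, 94, 96, 96, 102, 93, 95, 131, 139, 122]
336 [135, 136, 137, 138, 203, 207, 162, 107, 91, 93, 96, 97, 92, 91, 122, 194, 236, 216]
337 [138, 138, 140, 133, 133, 128, 117, 108, 92, 92, 102, 94, 92, 137, 171, 179, 221, 224]
338 [133, 138, 135, 123, 121, 122, 114, 110, 104, 98, 100, 90, 119, 249, 238, 223, 191, 231]
339 [138, 132, 120, 130, 228, 240, 195, 117, 103, 98, 94, 91, 135, 211, 247, 229, 185, 220]
340 [116, 115, 116, 183, 236, 232, 219, 138, 98, 95, 93, 105, 168, 204, 243, 244, 227, 184]
341 [101, 112, 118, 184, 221, 216, 174, 113, 94, 98, 94, 122, 172, 187, 203, 225, 220, 185]
```

View pics/m6.png

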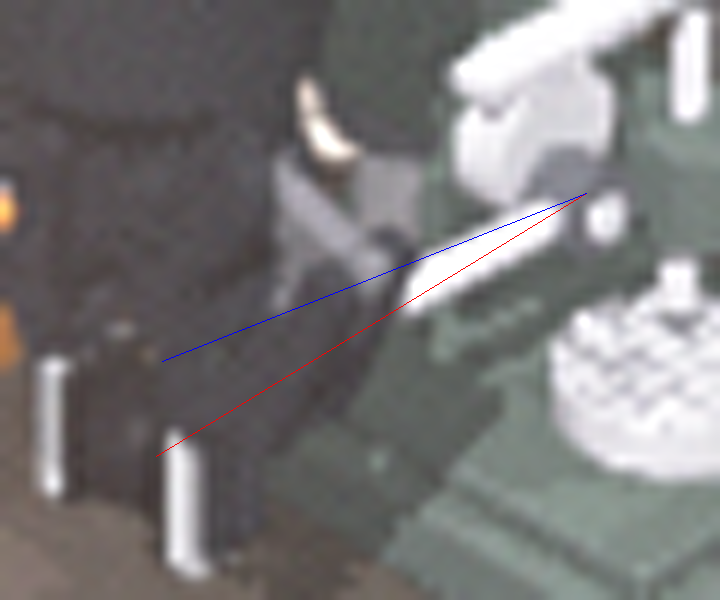

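```bash
python3 - <<'E'
from h import *
S=cam('side')
for yaw in (-.36,-.386,-.40):
    c,n=np.cos(yaw),np.sin(yaw)
    p0=np.array([.632,-.105]); piv=p0-.0243*np.array([-n,c])
    for th in (-3,0,3,6):
        t=np.radians(th); P=[proj(S,[*(piv+r*np.cos(t)*np.array([-n,c])),.13+r*np.sin(t)]) for r in (0,.025,.06)]
        d=P[2]-P[1]; print(yaw,th,'slope',(d[1]/d[0]).round(3),'row at 330',(P[1][1]+(330-P[1][0])*d[1]/d[0]).round(1))
g=S['image'].min(2).astype(float)
pts=[]
for u in range(325,336):
    col=g[180:193,u]; w=np.clip(col-190,0,None)
    if u>=331: w[:4 if u<333 else 3]=0
    pts.append((u,(w*np.arange(180,193)).sum()/w.sum()))
print(np.round(pts,1).tolist(),np.polyfit(*np.array(pts).T-np.array([[330],[0]]),1))
E
```

```text
-0.36 -3 slope -0.675 row at 330 186.3
-0.36 0 slope -0.612 row at 330 185.8
-0.36 3 slope -0.548 row at 330 185.2
-0.36 6 slope -0.484 row at 330 184.7
-0.386 -3 slope -0.641 row at 330 186.2
-0.386 0 slope -0.579 row at 330 185.7
-0.386 3 slope -0.518 row at 330 185.2
-0.386 6 slope -0.455 row at 330 184.6
-0.4 -3 slope -0.624 row at 330 186.2
-0.4 0 slope -0.563 row at 330 185.7
-0.4 3 slope -0.502 row at 330 185.1
-0.4 6 slope -0.44 row at 330 184.6
[[325.0, 188.0], [326.0, 187.4], [327.0, 186.9], [328.0, 186.3], [329.0, 185.9], [330.0, 185.0], [331.0, 184.9], [332.0, 184.8], [333.0, 183.9], [334.0, 183.5], [335.0, 183.4]] [ -0.46401679 185.47389699]
```

>>> arm_command --commands '[[[1, 0, 0], 0, 1], [[0, 0, 0], 0, 1], [[0, 0, 0], 0, 1]]'

```text
clock: 14.0
position: [0.6732, 0.0033, 0.1125]
tool_rot: [3.14, -0.001, 1.217]
force: [7.3, 1.2, 3.6]
grip_width: 0.0304
finger_force: 28.7
```

>>> arm_command --commands '[[[1, 0, -2], 0, 1], [[0, 0, 0], 0, 1], [[0, 0, 0], 0, 1], [[0, 0, 0], 0, 1], [[0, 0, 0], 0, 1], [[0, 0, 0], 0, 1]]'

```text
clock: 14.6
position: [0.6733, 0.0033, 0.1102]
tool_rot: [3.141, -0.001, 1.217]
force: [1.5, 2.0, 5.0]
grip_width: 0.0302
finger_force: 28.7
```

```bash
python3 - <<'E'
from h import *
S=cam('side'); o=bot.observe(); print(o['clock'],o['position'],o['force'],np.abs(o['qd']).max())
g=S['image'].min(2).astype(float); L=[]
for u in range(325,335):
    k=np.where(g[180:194,u]>=250)[0]; k=k[-1]; col=g[180:194,u]
    while col[k]>170:k+=1
    L.append((u,180+k-1+(col[k-1]-170)/(col[k-1]-col[k])))
print(np.polyfit(*np.array(L).T,1))
E
```

```text
14.65 [0.67331534 0.00329902 0.11025948] [1.57654046 3.26280111 5.12514708] 0.0019001556137981921
[ -0.54910317 368.81008442]
```

```bash
python3 -c "
from workcell import ticket
print(ticket.job_done())"
```

```text
the job is handed in; nothing more can be done
None
```

The spray can is standing upright in the free half of the tray, and the arm is holding the lever level to within about 2° at the cam's highest lift; I moved nothing else, and the job is handed in.

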